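# Thickness gauge: lift the foot, locate the coated plate, set the foot down

### The job

Check the coated plate on the bench thickness gauge: swing the gauge's lift lever back to its stop so that the foot is raised, slide the plate home on the gauge's table, its long edge against the two side pins and its far end against the end pin, and then swing the lever gently all the way forward again so that the foot comes down on the coating. Do not knock over the two small vials beside the gauge.

Things in the scene. Friction and masses are not known exactly. Their poses are not given: they have to be found in the camera images.
- gauge: Thickness gauge, fixed: grey base 300 x 140 mm, ground steel table at z = 32 mm, column at the far end, arm with a dial indicator over the table. Origin: on the worktop under the measuring foot; x rearward, y left, z up. Base spans x -185..115, y -75..65 mm. Indicator, arm, column: x > -15, y -30..38, z 65..210 mm (column down to the table at x = 82); in front of x = -15 the table is open above.
- side_pins (a point): Midpoint, on the table, of the line through the centres of the two side pins (steel, 8 mm diameter, 9 mm high) that stand at gauge (x, y) = (-90, 34) and (15, 34) mm. A plate pushed to the left (+y) meets them at y = 30.
- end_pin (a point): Foot of the end pin (steel, 8 mm diameter, 9 mm high) on the table at gauge (34, 0) mm, behind the measuring foot. A plate pushed to the rear meets it at x = 30.
- lift_lever (a joint): Lift lever at the right of the indicator's top, rad. 0 = front stop: arm leans 50 deg forward of vertical, foot down. 1.2 = rear stop: arm leans 19 deg back, its fork holds the foot about 15 mm up. Stiff: stays where left; pushing its ball takes 2 to 3 N, from in front to raise, from behind to lower. Each 0.1 rad moves the foot 1 to 1.4 mm; let down, it leaves the foot behind on what it meets.
- lever_ball (a point): Centre of the steel ball, 19 mm across, at the end of the lift lever (rod 7 mm thick). It runs on a circle of 75 mm radius about lever_hinge, in the gauge's x-z plane: at lever value q (rad) it is at hinge + 75 mm * (-sin(0.873 - q), 0, cos(0.873 - q)) in gauge axes. Nothing else is within 20 mm of the ball.
- lever_hinge (a point): Point on the lever's hinge axis (along the gauge's y), straight across from the ball: gauge (12.5, -40, 186.5) mm.
- spindle (a joint): Height of the measuring foot over the table, m (0 = on the table). The foot is a flat steel disc of 14 mm diameter under a vertical spindle that bears down with about 1.6 N; the lever's fork lifts it, and let down it rests on whatever lies under it.
- plate: Loose aluminium plate 130 x 60 x 6 mm, about 0.13 kg, dark coating on top, lying on the gauge's table in front of the foot. Origin: centre of its underside; x along its length, roughly the gauge's x; z up. Home (against all three pins) its origin is at gauge (-35, 0, 32) mm, and the foot is over the coating 30 mm from its far end. Smooth: it slides at about 0.5 N.
- vial_1: Loose small glass vial with black cap, 21 mm diameter, 53 mm high, standing on the worktop left of the gauge. Origin: centre of its underside, z up.
- vial_2: Second such vial, standing a little farther back. Origin: centre of its underside, z up.
Not all that is in view belongs to the job. There is more than one size of the plate; the one meant has the size given above. What is shaped like the vial_1 but pink is not meant.

How it is judged:
By the outcome, as a careful person would: the job done as asked, in the order asked, and still so for the second after the job is handed in, with the robot touching nothing.
It also fails if it takes over 69 s, if anything falls off the work surface, if the arm or the gripper's body presses on something with over 40 N, if the wrist force passes 120 N, or if a joint passes its speed limit or range.

### The arm

A 7-joint arm with a two-finger parallel gripper is mounted at the origin on a cart in front of the work surface, level with it; the furniture and walls round the work are solid. World frame = base frame: x ahead of the robot, y to its left, z up, the work surface at z = 0. Lengths are in m, angles in rad, forces in N, time in s.
With the tool pointing down it reaches from about 0.35 to 0.9 m from the base axis. Payload 19.9 kg.
Tool frame: the origin (TCP) lies at the very end of the fingers, on their centre line; the grasp point (between the pads) lies 19 mm behind it; x points along the fingers, y is the direction in which the jaws open and shut, and the axes are right-handed (so a half turn about x gives the same grasp; the last joint's range is limited). The gripper opens to 85 mm and grips with 20 to 120 N. Pads are 22 mm wide; open, the fingers measure 114 mm over their backs; the gripper's body (76 mm by 85 mm) begins 54 mm behind the grasp point. The pads swing forward as they close: fully open they stand 13 mm farther back than shut.
Start: joints at [1.103, 0.417, -0.01, 1.614, 0.005, 1.111, -0.053], TCP at [0.258, -0.569, 0.231] pointing down, gripper open.
Joint ranges: [-2.81, 2.81], [-0.39, 2.02], [-1.27, 1.25], [0.06, 2.57], [-1.19, 4.33], [0.19, 2], [-2.82, 2.82]. Speed limits (rad/s): [1.89, 1.89, 2.39, 2.39, 3.01, 3.01, 3.01].

### API

Orientations are given as a unit quaternion [w, x, y, z].
In Python, from rig import read_state, capture, calibration, finish_job gives the robot as it stands. The module is installed in compiled form; this text tells all that it offers.
- The arm moves only by the tool servo_tool, never from a script. Its arguments are lists of equal length, an entry for each row: "rot": the turn, a rotation vector about the tool's x, y, z in degrees, a list of three; "translation": the shift along the tool's x, y, z in units of 30 mm (1.0 is 30 mm), a list of three; "jaw": the finger opening in mm, from 0 to 85.4. In form: {"rot": [[rx, ry, rz], ...], "translation": [[tx, ty, tz], ...], "jaw": [jaw, ...]}. A call has 1 to 12 rows; each row shifts and turns the commanded pose from where the row before left it, along the tool's axes as they then stand; what a row does not reach is not made up. A row lasts 1/8 s, in which the tool goes at most 62.5 mm and 10.7 degrees, less where a joint would pass 70% of its speed; a pose out of reach is approached as far as the arm can. A call is refused whole if a number of a shift passes 1 or a number of a turn 10.7, either way. A call with a gripper value outside its range is refused whole. The fingers move at their own pace and stop on an object; "force" is the grip in N (left out, the last holds). Time passes only in rows, so rows that do not move let the fingers close. It gives the time, the measured TCP pose, the force and the opening at its end, in the units of the state.
- read_state(): the state, without advancing time (a new reading comes with each control period).
- capture(name): name is "scene" or "top" or "wrist"; returns the picture (480x640x3 uint8, blue, green, red); there is no depth.
- calibration(name): a dict with "fx", "fy", "cx", "cy" (pixels), "R" (3x3) and "t" (3): a world point X has camera coordinates R X + t. Camera axes: x right, y down, z forward; pixel columns grow to the right and rows downward; lengths in m; the calibration is good to about 2 mm. A picture is of the moment at which its call begins: read the wrist's pose just before it. calibration takes no time and is no camera call; for the wrist camera it gives the pose at the moment of the call.
- finish_job(): hands the job in, once; it reports no verdict.
The state is a dict: "t": time; "joint_positions": joint angles; "qd": joint speeds; "joint_efforts": joint torques, N m; "position": TCP position; "orientation": TCP orientation; "wrist_force": force on the tool from outside, world axes, zero at the start; "ft_torque": the same for the moment, N m; "grip_width": finger opening in m.
Only numpy, scipy, OpenCV 4.12 (cv2) and the standard library are available. Lean on these libraries where they do the work, as an engineer would, in place of code of your own. Each camera call takes 0.05 s, during which the arm holds its last target.

## Working session

There is one attempt and no reset: what is moved stays moved. The work goes in short steps, Python scripts to look and compute and a tool call to move; the robot and the scene stay as the last step left them, time stands still between calls to the robot, and variables do not carry over. Pictures are saved under pics/ and viewed, and the job is handed in when it is done.

Besides the shell and the picture viewer there is one more tool, called after "Request:" as a command line: name --argument value ..., lists and objects as JSON in quotes. servo_tool: Moves the arm, as the interface text tells. Its arguments: {"type":"object","properties":{"rot":{"type":"array"},"translation":{"type":"array"},"jaw":{"type":"array"},"force":{"type":"number"}},"required":["rot","translation","jaw"]}

```bash
mkdir -p pics; python3 - <<'E'
from rig import *
import cv2,numpy as np
print(read_state())
for n in("scene","top"):
    c=calibration(n);print(n,c)
    cv2.imwrite(f"pics/{n}0.png",capture(n))
E
```

```text
{'t': 0.0, 'joint_positions': array([ 1.10346887,  0.41799701, -0.01031373,  1.6142147 ,  0.00470672,
        1.11068386, -0.05301236]), 'qd': array([ 0.00018762,  0.00069108,  0.00063158, -0.00040448, -0.00082578,
       -0.00071464,  0.00048978]), 'joint_efforts': array([ 2.10764527e-03, -8.64444208e+01,  6.79690652e-01, -4.34889722e+01,
        1.91888935e-02,  7.52187887e-03, -3.62407388e-05]), 'position': array([ 0.25801395, -0.5688553 ,  0.2306288 ]), 'orientation': array([-0.14898721, -0.6910107 , -0.14985451,  0.69126742]), 'wrist_force': array([ 0.62850769, -0.94201704,  0.15114694]), 'ft_torque': array([ 0.02337518, -0.02091343,  0.00021876]), 'grip_width': 0.08525121784429915}
scene {'fx': 566.6206113682243, 'fy': 566.6206113682243, 'cx': 311.5170647667102, 'cy': 244.25353535491428, 'R': array([[-0.77591358, -0.63066601,  0.01478182],
       [-0.26840839,  0.30883851, -0.91245587],
       [ 0.57088971, -0.71195446, -0.40890804]]), 't': array([0.50593753, 0.27023914, 0.94418582])}
top {'fx': 456.0382624180447, 'fy': 456.0382624180447, 'cx': 316.08748123107404, 'cy': 241.13060493708127, 'R': array([[ 0.00689468, -0.99995949, -0.00578669],
       [-0.99729642, -0.00645271, -0.0731998 ],
       [ 0.0731595 ,  0.00627574, -0.99730051]]), 't': array([0.12161942, 0.55960058, 1.08358768])}
```

View pics/scene0.png

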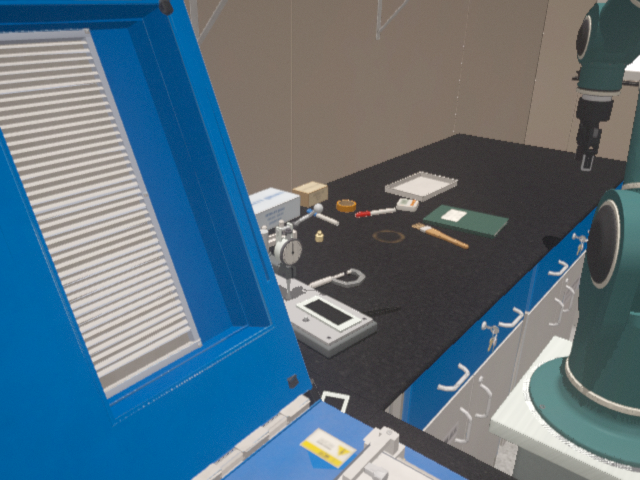

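View pics/top0.png

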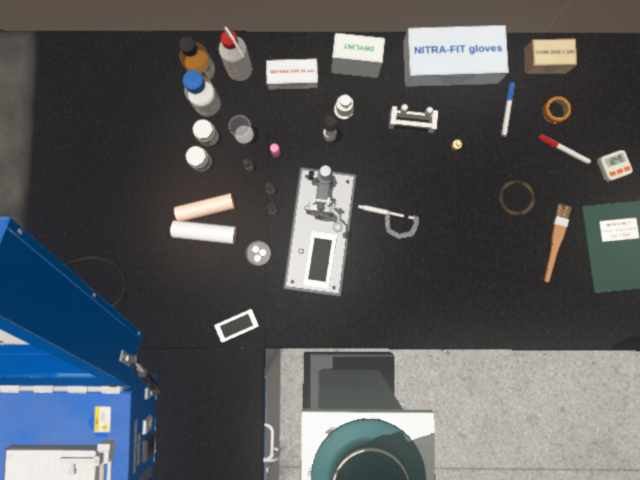

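```bash
python3 - <<'E'
import cv2
i=cv2.imread("pics/top0.png")[140:310,210:410]
cv2.imwrite("pics/topc.png",cv2.resize(i,None,fx=3.5,fy=3.5,interpolation=cv2.INTER_CUBIC))
i=cv2.imread("pics/scene0.png")[200:360,240:400]
cv2.imwrite("pics/scenec.png",cv2.resize(i,None,fx=3.7,fy=3.7,interpolation=cv2.INTER_CUBIC))
E
```

```text
(no output)
```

View pics/topc.png

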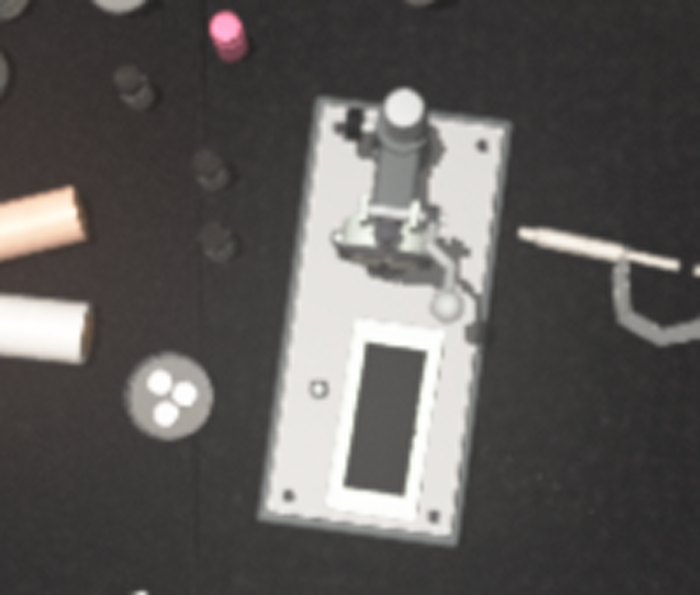

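View pics/scenec.png

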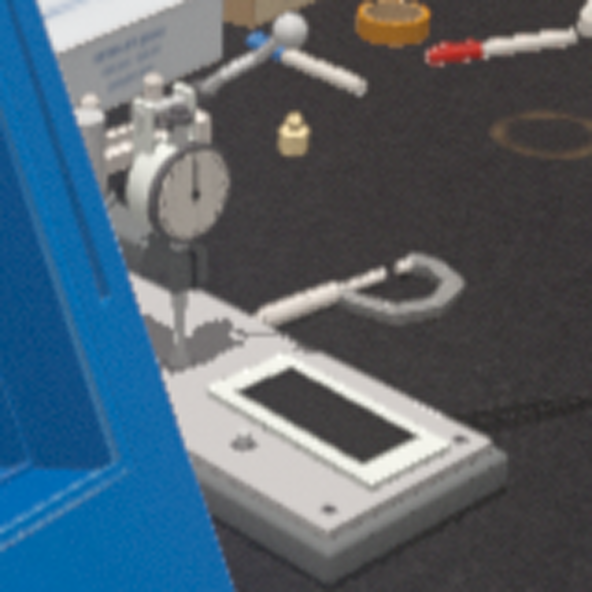

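```bash
cat >h.py <<'E'
from rig import *
import cv2,numpy as np
from scipy.optimize import least_squares
def unproj(c,uv,z):
    uv=np.atleast_2d(uv).astype(float)
    d=np.c_[(uv[:,0]-c['cx'])/c['fx'],(uv[:,1]-c['cy'])/c['fy'],np.ones(len(uv))]@c['R']
    o=-c['R'].T@c['t']; s=(np.asarray(z)-o[2])/d[:,2]
    return o+d*s[:,None]
def proj(c,X):
    p=np.atleast_2d(X)@c['R'].T+c['t']
    return np.c_[c['fx']*p[:,0]/p[:,2]+c['cx'],c['fy']*p[:,1]/p[:,2]+c['cy']]
def g2w(g,X):
    X=np.atleast_2d(X);c,s=np.cos(g[2]),np.sin(g[2])
    return np.c_[g[0]+c*X[:,0]-s*X[:,1],g[1]+s*X[:,0]+c*X[:,1],X[:,2]]
def ballg(q): return np.array([0.0125-0.075*np.sin(.873-q),-.04,.1865+.075*np.cos(.873-q)])
E
python3 - <<'E'
from h import *
c=calibration("top")
f=lambda P:np.array(P)/3.5+[210,140]
cor=f([(315,97),(512,122),(458,545),(260,520)]); G=np.array([(.115,.065),(.115,-.075),(-.185,-.075),(-.185,.065)])
for z in(.0,.03):
    w=unproj(c,cor,z);print(w.round(4),[np.linalg.norm(w[i]-w[i-1]).round(4) for i in range(4)])
X=np.r_[np.c_[G,[.03]*4],[[-.09,.034,.041]],[ballg(0)]]
uv=np.r_[cor,f([(318,387),(447,304)])]
r=least_squares(lambda g:(proj(c,g2w(g,X))-uv).ravel(),[.6,0,0])
print(r.x,r.fun.reshape(-1,2).round(2))
g=r.x
pw=unproj(c,f([(358,320),(443,326),(415,518),(328,508)]),.038)
print(pw,[np.linalg.norm(pw[i]-pw[i-1]).round(4) for i in range(4)])
cc,s=np.cos(g[2]),np.sin(g[2])
d=pw[:,:2]-g[:2];print("plate in g",(d@np.array([[cc,-s],[s,cc]])).round(4))
print("vials",unproj(c,f([(214,180),(220,252),(137,98)]),.0))
print("ball w",g2w(g,[ballg(0),ballg(1.2)]), unproj(c,f([(447,304)]),ballg(0)[2]))
E
```

```text
[[0.7439 0.1669 0.    ]
 [0.7266 0.0264 0.    ]
 [0.4269 0.064  0.    ]
 [0.4433 0.2026 0.    ]] [np.float64(0.3028), np.float64(0.1416), np.float64(0.3021), np.float64(0.1396)]
[[0.7368 0.1656 0.03  ]
 [0.72   0.0289 0.03  ]
 [0.4282 0.0654 0.03  ]
 [0.4442 0.2003 0.03  ]] [np.float64(0.2947), np.float64(0.1378), np.float64(0.294), np.float64(0.1358)]
[ 0.61879408  0.11603314 -0.12092009] [[-0.41 -1.62]
 [ 0.48 -1.6 ]
 [ 0.65  0.9 ]
 [-1.07  0.5 ]
 [ 0.25  0.44]
 [ 0.08  1.03]]
[[0.58068953 0.13448724 0.038     ]
 [0.57694876 0.07649357 0.038     ]
 [0.44652394 0.09494589 0.038     ]
 [0.45284062 0.1538246  0.038     ]] [np.float64(0.1293), np.float64(0.0581), np.float64(0.1317), np.float64(0.0592)]
plate in g [[-0.0401  0.0137]
 [-0.0368 -0.0443]
 [-0.1685 -0.0417]
 [-0.1693  0.0175]]
vials [[0.68362189 0.23821125 0.        ]
 [0.6320687  0.23322819 0.        ]
 [0.74248196 0.29406173 0.        ]]
ball w [[0.56932792 0.08174969 0.2346898 ]
 [0.65029213 0.07191149 0.25752577]] [[0.57135119 0.08190976 0.2346898 ]]
```

```bash
python3 - <<'E'
from h import *
c=calibration("top");s=calibration("scene")
f=lambda P:np.array(P)/3.5+[210,140]
fs=lambda P:np.array(P)/3.7+[240,200]
cor=f([(315,97),(512,122),(458,545),(260,520)]); G=np.array([(.115,.065),(.115,-.075),(-.185,-.075),(-.185,.065)])
Xt=np.r_[np.c_[G,[.003]*4],[[-.09,.034,.041]],[ballg(0)]]
ut=np.r_[cor,f([(318,387),(447,304)])]
Xs=np.r_[[[-.185,-.075,.0]],[[-.185,.065,.0]],[[-.09,.034,.041]],[ballg(0)]]
us=fs([(505,483),(331,582),(243,437),(290,30)])
for zs in (0,.03):
  Xs[:2,2]=zs
  print('scene',zs,(proj(s,g2w([.618,.116,-.121],Xs))-us).round(1))
Xs[:2,2]=0
r=least_squares(lambda g:np.r_[(proj(c,g2w(g,Xt))-ut).ravel()],[.6,0,0]);print(r.x,r.fun.reshape(-1,2).round(2))
r=least_squares(lambda g:np.r_[(proj(c,g2w(g,Xt))-ut).ravel(),(proj(s,g2w(g,Xs[:]))-us).ravel()],[.6,0,0],loss='soft_l1');g=r.x
print(r.x,r.fun.reshape(-1,2).round(2))
print(g2w(g,[ballg(0),ballg(1.2)]))
st=read_state();from scipy.spatial.transform import Rotation as R
q=st['orientation'];print(R.from_quat(q[[1,2,3,0]]).as_matrix().round(3))
E
```

```text
scene 0 [[ 2.4  1. ]
 [ 0.8  2.3]
 [ 1.7 -3.1]
 [ 1.6 -0.1]]
scene 0.03 [[  3.3 -11.8]
 [  1.3 -11.3]
 [  1.7  -3.1]
 [  1.6  -0.1]]
[ 0.62028152  0.11598715 -0.12102438] [[ 0.07  0.36]
 [-0.4   0.22]
 [ 0.11 -0.24]
 [-0.19 -0.46]
 [ 0.27 -0.19]
 [ 0.1   0.28]]
[ 0.6208589   0.11638831 -0.11932031] [[-0.17  0.16]
 [-0.63 -0.07]
 [ 0.08 -0.51]
 [-0.23 -0.64]
 [ 0.16 -0.4 ]
 [-0.06 -0.05]
 [ 1.12  0.48]
 [-0.34  1.77]
 [ 0.55 -3.57]
 [ 0.39 -0.39]]
[[0.57144765 0.08202577 0.2346898 ]
 [0.65242749 0.07231712 0.25752577]]
[[-0.001  0.413 -0.911]
 [ 0.001 -0.911 -0.413]
 [-1.    -0.001  0.   ]]
```

```bash
cat >>h.py <<'E'
from scipy.spatial.transform import Rotation as Ro
g=np.array([0.6203,0.116,-0.121])
def Rg(): # desired tool: x=-z, y=-gy, z=-gx
    c,s=np.cos(g[2]),np.sin(g[2]); gx=np.array([c,s,0]);gy=np.array([-s,c,0])
    return np.c_[[0,0,-1.],-gy,-gx]
def stat():
    s=read_state();M=Ro.from_quat(s['orientation'][[1,2,3,0]]).as_matrix()
    c,sn=np.cos(g[2]),np.sin(g[2]);d=s['position'][:2]-g[:2]
    print('t',round(s['t'],2),'TCP gauge mm',(1e3*np.r_[c*d[0]+sn*d[1],-sn*d[0]+c*d[1],s['position'][2]]).round(1),'F',s['wrist_force'].round(2),'grip',s['grip_width'].round(4),'roterr deg(tool)',np.degrees(Ro.from_matrix(M.T@Rg()).as_rotvec()).round(2))
    return s,M
def plan(G,s,M): # gauge mm target -> units in tool axes
    w=g2w(g,np.array(G)/1e3)[0]-s['position']
    print('to',G,'now',(M.T@w/.03).round(2),'after turn',(Rg().T@w/.03).round(2))
E
python3 -c "
from h import *
s,M=stat();plan([-90,-40,222],s,M)"
```

```text
Traceback (most recent call last):
  File "h.py", line 24, in stat
    print('t',round(s['t'],2),'TCP gauge mm',(1e3*np.r_[c*d[0]+sn*d[1],-sn*d[0]+c*d[1],s['position'][2]]).round(1),'F',s['wrist_force'].round(2),'grip',s['grip_width'].round(4),'roterr deg(tool)',np.degrees(Ro.from_matrix(M.T@Rg()).as_rotvec()).round(2))
                                                                                                                                                        ^^^^^^^^^^^^^^^^^^^^^
AttributeError: 'float' object has no attribute 'round'
```

```bash
sed -i "s/s\['grip_width'\].round(4)/round(s['grip_width'],4)/" h.py
python3 -c "
from h import *
s,M=stat();plan([-90,-40,222],s,M)"
```

```text
t 0.1 TCP gauge mm [-277.  -723.6  230.7] F [-0.15 -0.22  0.27] grip 0.0855 roterr deg(tool) [3.133e+01 2.000e-02 6.000e-02]
to [-90, -40, 222] now [  0.31 -16.22 -17.17] after turn [  0.29 -22.79  -6.23]
```

Request:
servo_tool --rot '[[10.4,0,0],[10.4,0,0],[10.5,0,0],[0,0,0],[0,0,0],[0,0,0],[0,0,0],[0,0,0],[0,0,0],[0,0,0],[0,0,0],[0,0,0]]' --translation '[[0,0,0],[0,0,0],[0,0,0],[0,-0.95,-0.25],[0,-0.95,-0.25],[0,-0.95,-0.25],[0,-0.95,-0.25],[0,-0.95,-0.25],[0,-0.95,-0.25],[0,-0.95,-0.25],[0,-0.95,-0.25],[0,-0.95,-0.25]]' --jaw '[0,0,0,0,0,0,0,0,0,0,0,0]'

```text
t: 1.6
position: [0.3562, -0.3216, 0.2311]
orientation: [0.043, -0.706, 0.042, 0.706]
wrist_force: [0.4, -0.4, -0.0]
grip_width: -0.0001
```

```bash
python3 -c "
from h import *
s,M=stat();plan([-90,-40,222],s,M)"
```

```text
t 1.6 TCP gauge mm [-209.4 -466.3  231.1] F [ 0.4  -0.39 -0.01] grip -0.0001 roterr deg(tool) [0.03 0.02 0.01]
to [-90, -40, 222] now [  0.31 -14.21  -3.99] after turn [  0.3  -14.21  -3.98]
```

Request:
servo_tool --rot '[[0,0,0],[0,0,0],[0,0,0],[0,0,0],[0,0,0],[0,0,0],[0,0,0],[0,0,0],[0,0,0],[0,0,0],[0,0,0],[0,0,0]]' --translation '[[0.02,-0.95,-0.25],[0.02,-0.95,-0.25],[0.02,-0.95,-0.25],[0.02,-0.95,-0.25],[0.02,-0.95,-0.25],[0.02,-0.95,-0.25],[0.02,-0.95,-0.25],[0.02,-0.95,-0.25],[0.02,-0.95,-0.25],[0.02,-0.95,-0.25],[0.02,-0.95,-0.25],[0.02,-0.95,-0.25]]' --jaw '[0,0,0,0,0,0,0,0,0,0,0,0]'

```text
t: 3.1
position: [0.4865, 0.0069, 0.2239]
orientation: [0.043, -0.706, 0.043, 0.706]
wrist_force: [0.3, -0.6, 0.5]
grip_width: 0.0
```

```bash
python3 -c "
from h import *
s,M=stat();plan([-90,-40,222],s,M)"
```

```text
t 3.1 TCP gauge mm [-119.6 -124.4  223.9] F [ 0.33 -0.61  0.49] grip 0.0 roterr deg(tool) [ 0.03  0.03 -0.  ]
to [-90, -40, 222] now [ 0.06 -2.81 -0.99] after turn [ 0.06 -2.81 -0.99]
```

Request:
servo_tool --rot '[[0,0,0],[0,0,0],[0,0,0],[0,0,0],[0,0,0],[0,0,0]]' --translation '[[0,-0.7,-0.2],[0,-0.7,-0.2],[0,-0.7,-0.2],[0,-0.7,-0.2],[0.05,0,-0.15],[0,0,0]]' --jaw '[0,0,0,0,0,0]'

```text
t: 3.85
position: [0.5247, 0.0853, 0.2222]
orientation: [0.043, -0.706, 0.043, 0.706]
wrist_force: [0.2, -0.7, -0.1]
grip_width: -0.0001
```

```bash
python3 -c "
from h import *
s,M=stat();
cv2.imwrite('pics/w1.png',capture('wrist'));cv2.imwrite('pics/t1.png',cv2.resize(capture('top')[140:310,210:410],None,fx=3.5,fy=3.5,interpolation=cv2.INTER_CUBIC));cv2.imwrite('pics/s1.png',cv2.resize(capture('scene')[150:360,240:440],None,fx=2.8,fy=2.8,interpolation=cv2.INTER_CUBIC))"
```

```text
t 3.85 TCP gauge mm [-91.2 -42.  222.2] F [ 0.21 -0.75 -0.07] grip -0.0001 roterr deg(tool) [-0.    0.05 -0.02]
```

View pics/w1.png

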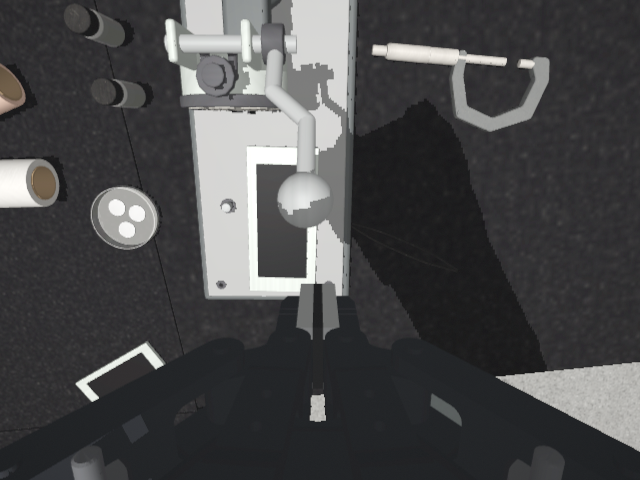

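View pics/s1.png

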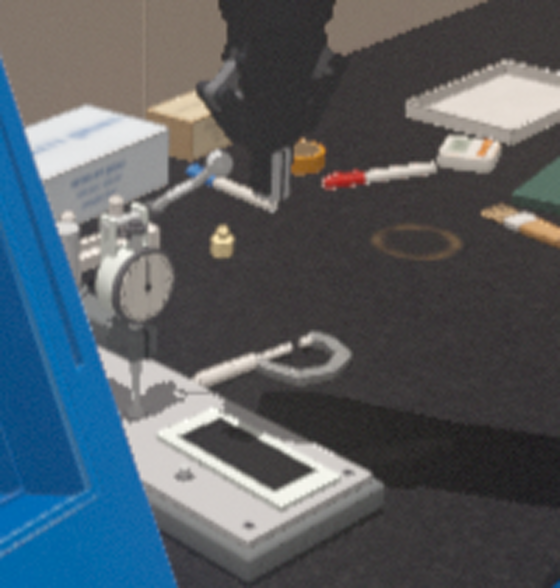

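```bash
python3 -c "
from h import *
c=calibration('wrist')
print(proj(c,g2w(g,[ballg(0),[-.09,.034,.041],[-.035+.065-.068,.03-.0145,.038]])))
w=unproj(c,[(304,198)],ballg(0)[2]);print(w, g2w(g,[ballg(0)]))
s=read_state();print(proj(c,[s['position']]))
G=np.array([[-.185,-.075,.0],[-.185,.065,0],[-.185,-.075,.03],[-.185,.065,.03]]);print(proj(c,g2w(g,G)))
pw=unproj(c,[(247,147),(318,148),(308,292),(248,292)],.038)
cc,s=np.cos(g[2]),np.sin(g[2]);d=pw[:,:2]-g[:2];print((d@np.array([[cc,-s],[s,cc]])).round(4))
"
```

```text
[[310.24182549 201.55561946]
 [228.21333679 207.96433666]
 [247.36385763 145.39277404]]
[[0.57230711 0.08367184 0.2346898 ]] [[0.5708311 0.0817205 0.2346898]]
[[316.47469224 308.02496369]]
[[349.53969319 290.06041157]
 [212.90992939 290.03732895]
 [352.01591196 303.32055236]
 [204.69088561 303.28860319]]
[[-0.0393  0.0159]
 [-0.0401 -0.0427]
 [-0.1696 -0.0335]
 [-0.1696  0.0217]]
```

Request:
servo_tool --rot '[[0,0,0],[0,0,0],[0,0,0],[0,0,0],[0,0,0],[0,0,0],[0,0,0],[0,0,0],[0,0,0],[0,0,0]]' --translation '[[0,-0.07,-0.21],[0,0,-0.21],[0,0,-0.21],[0,0,-0.21],[-0.17,0,-0.19],[-0.17,0,-0.19],[-0.17,0,-0.19],[-0.1,0,-0.23],[-0.1,0,-0.23],[-0.1,0,-0.23]]' --jaw '[0,0,0,0,0,0,0,0,0,0]'

```text
t: 5.25
position: [0.588, 0.0806, 0.247]
orientation: [0.043, -0.706, 0.042, 0.706]
wrist_force: [-3.1, 1.1, 1.4]
grip_width: 0.0002
```

```bash
python3 -c "
from h import *
s,M=stat();
cv2.imwrite('pics/w2.png',capture('wrist'))"
```

```text
t 5.25 TCP gauge mm [-27.8 -39.1 247. ] F [-3.06  1.13  1.43] grip 0.0002 roterr deg(tool) [0.04 0.02 0.01]
```

View pics/w2.png

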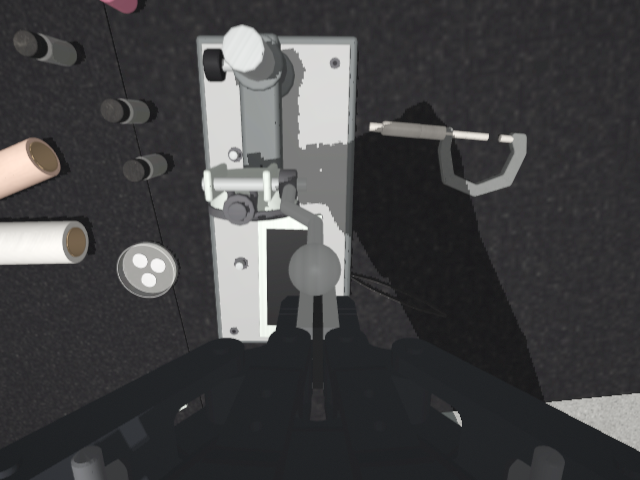

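Request:
servo_tool --rot '[[0,0,0],[0,0,0],[0,0,0],[0,0,0],[0,0,0],[0,0,0]]' --translation '[[-0.04,0,-0.24],[-0.03,0,-0.24],[0,0,-0.24],[0.04,0,-0.24],[0.05,0,-0.24],[0.05,0,-0.15]]' --jaw '[0,0,0,0,0,0]'

```text
t: 6.05
position: [0.6283, 0.0756, 0.2445]
orientation: [0.043, -0.706, 0.043, 0.706]
wrist_force: [-1.9, 0.4, 1.1]
grip_width: -0.0004
```

```bash
python3 -c "
from h import *
s,M=stat()"
```

```text
t 6.05 TCP gauge mm [ 12.8 -39.2 244.5] F [-1.92  0.45  1.11] grip -0.0004 roterr deg(tool) [0.03 0.01 0.  ]
```

Request:
servo_tool --rot '[[0,0,0],[0,0,0],[0,0,0]]' --translation '[[0,0,-0.07],[0,0,-0.07],[0,0,0]]' --jaw '[0,0,0]'

```text
t: 6.42
position: [0.6309, 0.0753, 0.2442]
orientation: [0.042, -0.705, 0.043, 0.707]
wrist_force: [-9.0, 0.9, -1.1]
grip_width: -0.0003
```

Request:
servo_tool --rot '[[0,0,0],[0,0,0],[0,0,0]]' --translation '[[0,0,-0.06],[0,0,-0.04],[0,0,0]]' --jaw '[0,0,0]'

```text
t: 6.8
position: [0.6319, 0.0753, 0.244]
orientation: [0.042, -0.703, 0.043, 0.708]
wrist_force: [-27.8, -0.5, 8.2]
grip_width: 0.0001
```

```bash
python3 -c "
from h import *
s,M=stat()"
```

```text
t 6.8 TCP gauge mm [ 16.4 -39.  244. ] F [-27.82  -0.48   8.19] grip 0.0001 roterr deg(tool) [ 0.09  0.41 -0.08]
```

Request:
servo_tool --rot '[[0,0,0],[0,0,0],[0,0,0],[0,0,0],[0,0,0],[0,0,0],[0,0,0],[0,0,0],[0,0,0]]' --translation '[[0,0,0.3],[0,0,0.8],[0,0,0.9],[0,-0.2,0.9],[0,-0.2,0.9],[0,-0.2,0.9],[0,-0.2,0.9],[0,0,0.9],[0,0,0.6]]' --jaw '[0,0,0,0,0,0,0,0,0]'

```text
t: 7.92
position: [0.4257, 0.1244, 0.2451]
orientation: [-0.042, 0.706, -0.042, -0.705]
wrist_force: [0.2, -0.1, -0.3]
grip_width: 0.0001
```

```bash
python3 -c "
from h import *
s,M=stat();plan([-197,-14,34.5],s,M)
c=calibration('wrist');np.save('c3.npy',c,allow_pickle=True)
cv2.imwrite('pics/w3.png',capture('wrist'))
cv2.imwrite('pics/s3.png',cv2.resize(capture('scene')[200:360,240:400],None,fx=3.7,fy=3.7,interpolation=cv2.INTER_CUBIC))"
```

```text
t 7.92 TCP gauge mm [-194.2  -15.2  245.1] F [ 0.17 -0.14 -0.27] grip 0.0001 roterr deg(tool) [ 0.05 -0.06  0.  ]
to [-197, -14, 34.5] now [ 7.02 -0.04  0.1 ] after turn [ 7.02 -0.04  0.09]
```

View pics/w3.png

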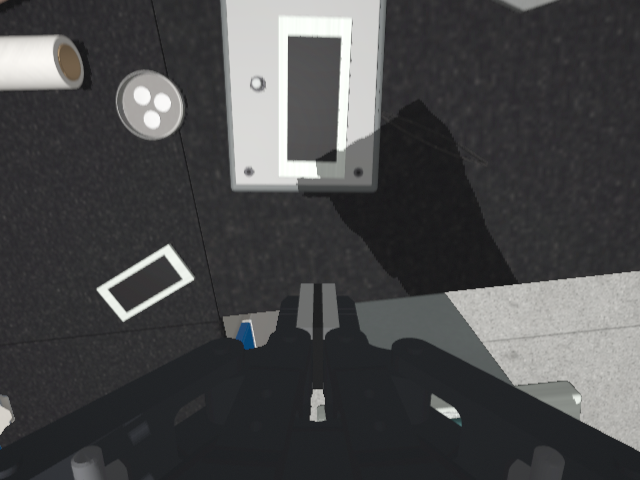

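View pics/s3.png

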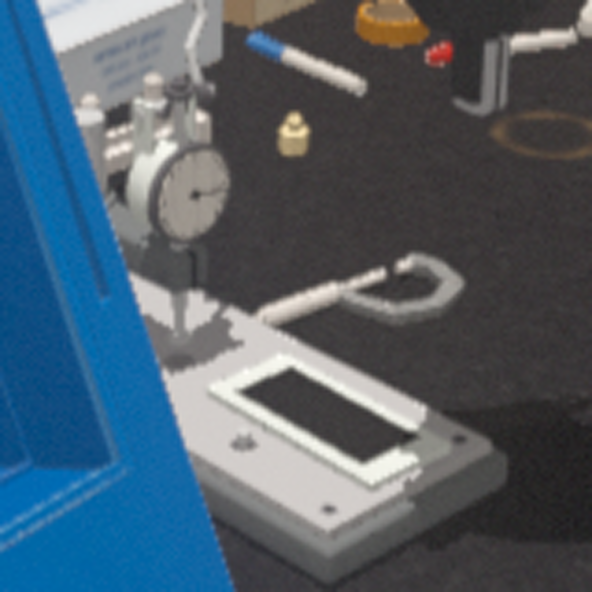

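```bash
python3 -c "
from h import *
c=np.load('c3.npy',allow_pickle=True).item()
pw=unproj(c,[(280,16),(352,17),(346,179),(278,178),(257,83)],[.038]*4+[.041])
cc,s=np.cos(g[2]),np.sin(g[2]);d=pw[:,:2]-g[:2];print((d@np.array([[cc,-s],[s,cc]])).round(4))
"
```

```text
[[-0.0402  0.015 ]
 [-0.0409 -0.0431]
 [-0.1717 -0.041 ]
 [-0.1708  0.0203]
 [-0.091   0.0353]]
```

Request:
servo_tool --rot '[[0,0,0],[0,0,0],[0,0,0],[0,0,0],[0,0,0],[0,0,0],[0,0,0],[0,0,0],[0,0,0]]' --translation '[[0.6,-0.1,0.1],[0.95,0,0],[0.95,0,0],[0.95,0,0],[0.95,0,0],[0.95,0,0],[0.9,0,0],[0.5,0,0],[0,0,0]]' --jaw '[0,0,0,0,0,0,0,0,0]'

```text
t: 9.15
position: [0.4237, 0.1275, 0.0418]
orientation: [0.043, -0.705, 0.043, 0.706]
wrist_force: [-0.7, -0.9, 0.7]
grip_width: 0.0001
```

```bash
python3 -c "
from h import *
s,M=stat();plan([-197,-12,34.5],s,M)
cv2.imwrite('pics/w4.png',capture('wrist'))"
```

```text
t 9.15 TCP gauge mm [-196.5  -12.3   41.8] F [-0.71 -0.95  0.66] grip 0.0001 roterr deg(tool) [ 0.03  0.07 -0.02]
to [-197, -12, 34.5] now [ 0.24 -0.01  0.02] after turn [ 0.24 -0.01  0.02]
```

View pics/w4.png

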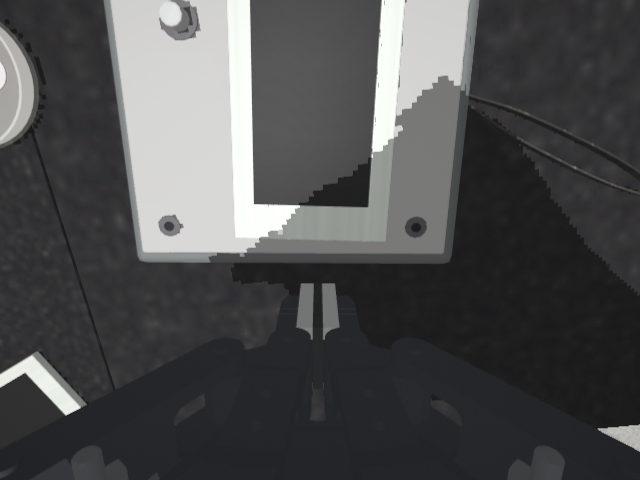

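Request:
servo_tool --rot '[[0,0,0],[0,0,0],[0,0,0],[0,0,0],[0,0,0],[0,0,0],[0,0,0],[0,0,0],[0,0,0],[0,0,0],[0,0,0],[0,0,0]]' --translation '[[0.24,0,0],[0,0,-0.2],[0,0,-0.2],[0,0,-0.2],[0,0,-0.2],[0,0,-0.2],[0,0,-0.2],[0,0,-0.2],[0,0,-0.2],[0,0,-0.2],[0,0,-0.2],[0,0,0]]' --jaw '[0,0,0,0,0,0,0,0,0,0,0,0]'

```text
t: 10.7
position: [0.4838, 0.1202, 0.035]
orientation: [-0.043, 0.706, -0.043, -0.706]
wrist_force: [-0.4, 0.7, 0.5]
grip_width: -0.0001
```

```bash
python3 -c "
from h import *
s,M=stat()
cv2.imwrite('pics/w5.png',capture('wrist'))"
```

```text
t 10.7 TCP gauge mm [-136.   -12.3   35. ] F [-0.38  0.71  0.46] grip -0.0001 roterr deg(tool) [ 0.   -0.01  0.01]
```

View pics/w5.png

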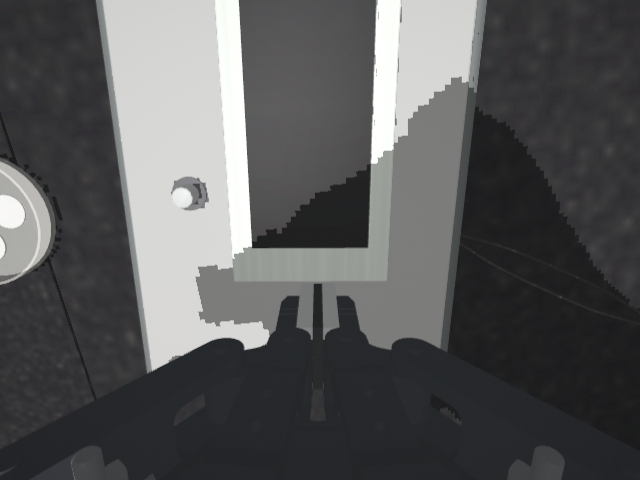

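Request:
servo_tool --rot '[[0,0,0],[0,0,0],[0,0,0],[0,0,0],[0,0,0],[0,0,0],[0,0,0],[0,0,0],[0,0,0],[0,0,0],[0,0,0],[0,0,0]]' --translation '[[0,0,-0.18],[0,0,-0.18],[0,0,-0.18],[0,0,-0.12],[0,0,0.3],[0,0,0.5],[0,0.65,0],[0,0.65,0],[0,0.63,0],[0,0,-0.8],[0,0,-0.8],[0,0,-0.7]]' --jaw '[0,0,0,0,0,0,0,0,0,0,0,0]'

```text
t: 12.25
position: [0.5404, 0.0553, 0.0352]
orientation: [0.042, -0.706, 0.042, 0.706]
wrist_force: [-1.7, -0.2, 0.3]
grip_width: 0.0003
```

```bash
python3 -c "
from h import *
s,M=stat()
cv2.imwrite('pics/w6.png',capture('wrist'))"
```

```text
t 12.25 TCP gauge mm [-72.  -69.9  35.2] F [-1.73 -0.17  0.32] grip 0.0003 roterr deg(tool) [ 0.05  0.02 -0.  ]
```

View pics/w6.png

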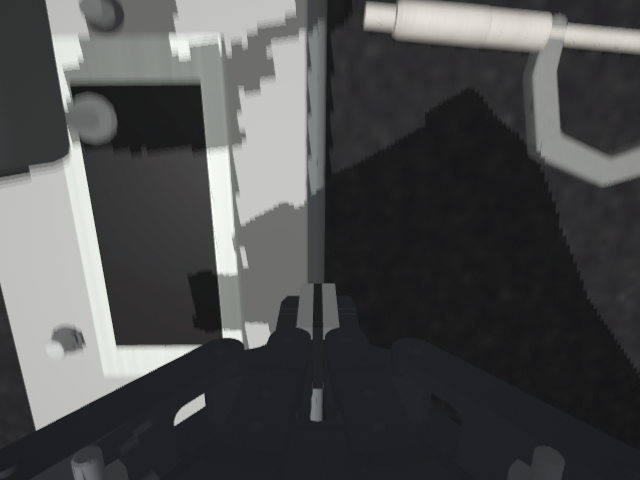

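Request:
servo_tool --rot '[[0,0,0],[0,0,0],[0,0,0],[0,0,0],[0,0,0],[0,0,0],[0,0,0]]' --translation '[[0,-0.13,0],[0,-0.13,0],[0,-0.13,0],[0,-0.13,0],[0,-0.13,0],[0,-0.1,0],[0,0,0]]' --jaw '[0,0,0,0,0,0,0]'

```text
t: 13.18
position: [0.5434, 0.0777, 0.0351]
orientation: [0.043, -0.706, 0.042, 0.706]
wrist_force: [-0.4, 0.1, -0.6]
grip_width: -0.0002
```

```bash
python3 -c "
from h import *
s,M=stat()
cv2.imwrite('pics/w7.png',capture('wrist'))"
```

```text
t 13.18 TCP gauge mm [-71.7 -47.3  35.1] F [-0.38  0.08 -0.58] grip -0.0002 roterr deg(tool) [0.05 0.   0.01]
```

View pics/w7.png

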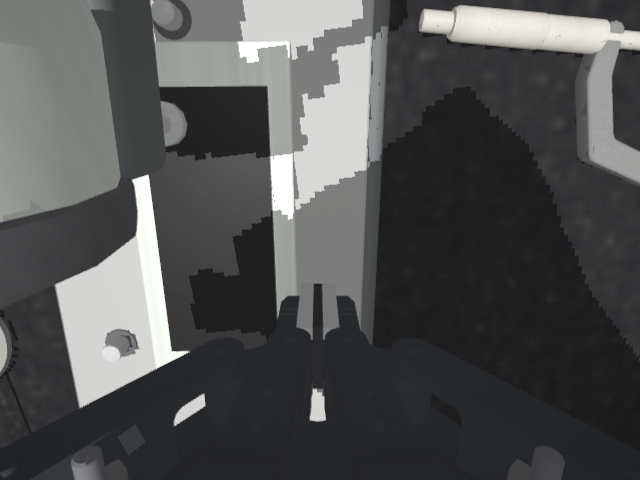

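Request:
servo_tool --rot '[[0,0,0],[0,0,0],[0,0,0]]' --translation '[[0,-0.07,0],[0,-0.06,0],[0,0,0]]' --jaw '[0,0,0]'

```text
t: 13.6
position: [0.5439, 0.0814, 0.0351]
orientation: [0.043, -0.706, 0.042, 0.706]
wrist_force: [0.1, -0.6, 0.3]
grip_width: 0.0002
```

Request:
servo_tool --rot '[[0,0,0],[0,0,0]]' --translation '[[0,-0.05,0],[0,0,0]]' --jaw '[0,0]'

```text
t: 13.85
position: [0.5441, 0.0829, 0.0351]
orientation: [0.043, -0.706, 0.043, 0.706]
wrist_force: [0.0, 0.8, 0.3]
grip_width: 0.0002
```

```bash
python3 -c "
from h import *
s,M=stat()
cv2.imwrite('pics/w8.png',capture('wrist'))"
```

```text
t 13.85 TCP gauge mm [-71.7 -42.   35.1] F [0.03 0.83 0.32] grip 0.0002 roterr deg(tool) [0.03 0.01 0.01]
```

View pics/w8.png

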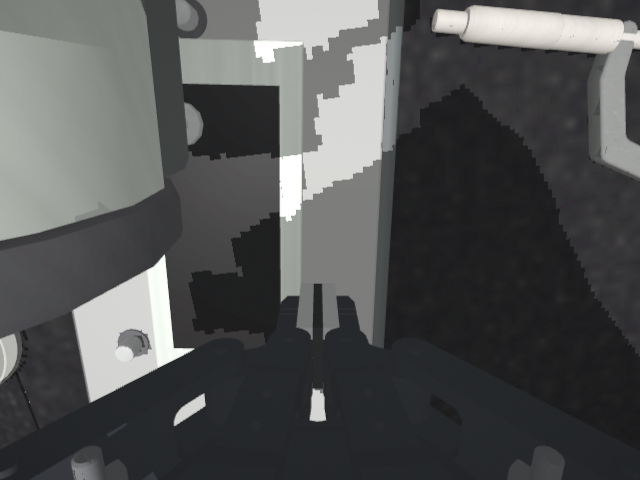

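Request:
servo_tool --rot '[[0,0,0],[0,0,0],[0,0,0]]' --translation '[[0,-0.05,0],[0,-0.05,0],[0,0,0]]' --jaw '[0,0,0]'

```text
t: 14.28
position: [0.5445, 0.086, 0.0351]
orientation: [0.043, -0.706, 0.042, 0.706]
wrist_force: [0.3, -0.5, 0.1]
grip_width: 0.0
```

Request:
servo_tool --rot '[[0,0,0],[0,0,0]]' --translation '[[0,-0.04,0],[0,0,0]]' --jaw '[0,0]'

```text
t: 14.52
position: [0.5446, 0.0871, 0.0351]
orientation: [0.043, -0.706, 0.042, 0.706]
wrist_force: [0.5, 0.4, 0.3]
grip_width: -0.0002
```

Request:
servo_tool --rot '[[0,0,0],[0,0,0]]' --translation '[[0,-0.04,0],[0,0,0]]' --jaw '[0,0]'

```text
t: 14.78
position: [0.5447, 0.0882, 0.0351]
orientation: [0.043, -0.706, 0.043, 0.706]
wrist_force: [-0.3, 0.1, 0.3]
grip_width: -0.0001
```

```bash
python3 -c "
from h import *
s,M=stat()
cv2.imwrite('pics/w9.png',capture('wrist'))"
```

```text
t 14.78 TCP gauge mm [-71.7 -36.7  35.1] F [-0.27  0.08  0.26] grip -0.0001 roterr deg(tool) [0.03 0.01 0.  ]
```

View pics/w9.png

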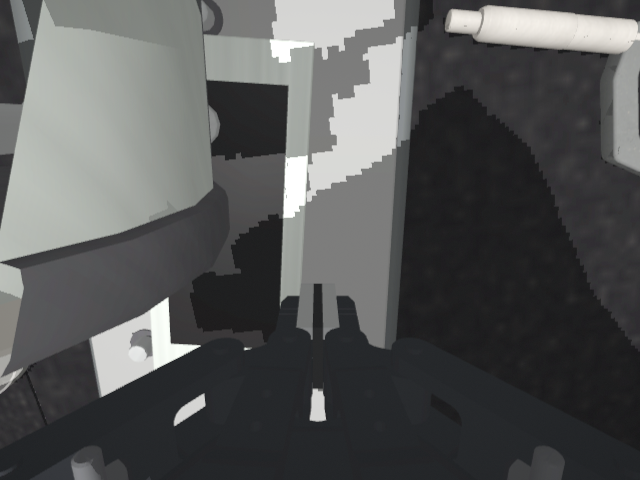

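Request:
servo_tool --rot '[[0,0,0],[0,0,0]]' --translation '[[0,-0.05,0],[0,0,0]]' --jaw '[0,0]'

```text
t: 15.08
position: [0.545, 0.0895, 0.0351]
orientation: [-0.043, 0.706, -0.043, -0.706]
wrist_force: [0.8, -2.2, -0.5]
grip_width: -0.0002
```

Request:
servo_tool --rot '[[0,0,0],[0,0,0]]' --translation '[[0,-0.05,0],[0,0,0]]' --jaw '[0,0]'

```text
t: 15.32
position: [0.5453, 0.0905, 0.0351]
orientation: [-0.043, 0.706, -0.043, -0.706]
wrist_force: [0.7, -5.9, -0.1]
grip_width: -0.0002
```

Request:
servo_tool --rot '[[0,0,0],[0,0,0]]' --translation '[[0,-0.05,0],[0,0,0]]' --jaw '[0,0]'

```text
t: 15.58
position: [0.5456, 0.091, 0.035]
orientation: [-0.042, 0.706, -0.044, -0.706]
wrist_force: [1.6, -10.9, 0.2]
grip_width: -0.0001
```

```bash
python3 -c "
from h import *
s,M=stat()
cv2.imwrite('pics/w10.png',capture('wrist'))"
```

```text
t 15.57 TCP gauge mm [-71.1 -33.9  35. ] F [  1.62 -10.88   0.2 ] grip -0.0001 roterr deg(tool) [-0.05 -0.02 -0.1 ]
```

View pics/w10.png

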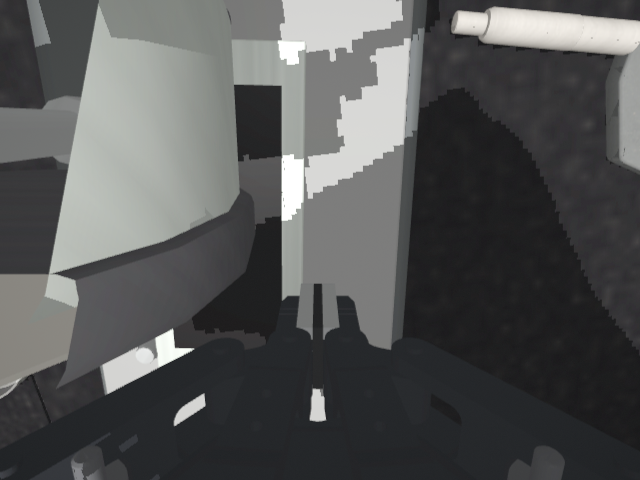

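Request:
servo_tool --rot '[[0,0,0],[0,0,0],[0,0,0],[0,0,0],[0,0,0],[0,0,0],[0,0,0],[0,0,0],[0,0,0]]' --translation '[[0,0.3,0],[0,0.6,0],[0,0,0.9],[0,0,0.9],[0,0,0.7],[0,-0.7,0],[0,-0.9,0],[0,-0.5,0],[0,0,0]]' --jaw '[0,0,0,0,0,0,0,0,0]'

```text
t: 16.75
position: [0.4751, 0.1376, 0.035]
orientation: [0.042, -0.706, 0.042, 0.706]
wrist_force: [0.2, -0.5, 0.8]
grip_width: 0.0
```

```bash
python3 -c "
from h import *
s,M=stat()
c=calibration('wrist');np.save('c11.npy',c,allow_pickle=True)
cv2.imwrite('pics/w11.png',capture('wrist'))"
```

```text
t 16.75 TCP gauge mm [-146.8    3.9   35. ] F [ 0.21 -0.55  0.83] grip 0.0 roterr deg(tool) [0.09 0.01 0.01]
```

View pics/w11.png

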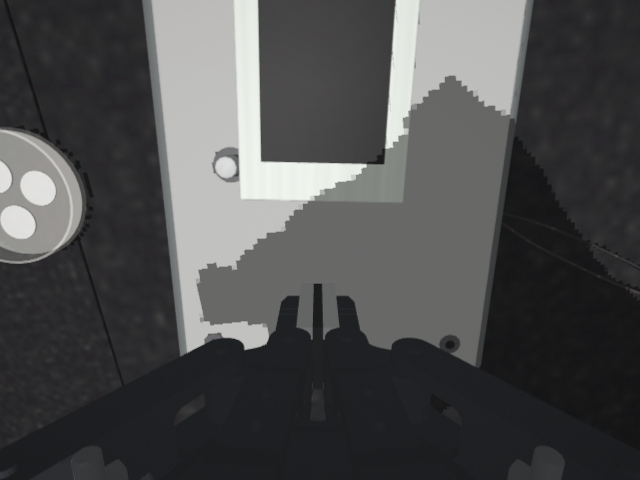

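```bash
python3 -c "
from h import *
c=np.load('c11.npy',allow_pickle=True).item()
pw=unproj(c,[(241,199),(404,202),(239,100),(411,100),(417,0),(226,167)],[.038]*5+[.041])
cc,s=np.cos(g[2]),np.sin(g[2]);d=pw[:,:2]-g[:2];print((d@np.array([[cc,-s],[s,cc]])).round(4))
"
```

```text
[[-0.1015  0.0314]
 [-0.1025 -0.028 ]
 [-0.0673  0.0303]
 [-0.0672 -0.0281]
 [-0.0372 -0.0279]
 [-0.0896  0.0354]]
```

Request:
servo_tool --rot '[[0,0,0],[0,0,0],[0,0,0],[0,0,0],[0,0,0],[0,0,0]]' --translation '[[0,0.1,-0.3],[0,0,-0.3],[0,0,-0.2],[0,0,-0.1],[0,0,-0.06],[0,0,0]]' --jaw '[0,0,0,0,0,0]'

```text
t: 17.55
position: [0.5033, 0.131, 0.035]
orientation: [0.043, -0.706, 0.043, 0.706]
wrist_force: [0.8, -0.2, 0.1]
grip_width: 0.0003
```

Request:
servo_tool --rot '[[0,0,0],[0,0,0]]' --translation '[[0,0,-0.07],[0,0,0]]' --jaw '[0,0]'

```text
t: 17.8
position: [0.5055, 0.1307, 0.0351]
orientation: [-0.043, 0.706, -0.043, -0.706]
wrist_force: [0.4, -0.3, 0.1]
grip_width: -0.0001
```

Request:
servo_tool --rot '[[0,0,0],[0,0,0]]' --translation '[[0,0,-0.05],[0,0,0]]' --jaw '[0,0]'

```text
t: 18.05
position: [0.507, 0.1305, 0.0351]
orientation: [0.043, -0.706, 0.043, 0.706]
wrist_force: [0.5, 0.6, -0.1]
grip_width: 0.0002
```

```bash
python3 -c "
from h import *
s,M=stat()"
```

```text
t 18.05 TCP gauge mm [-114.2    0.7   35.1] F [ 0.45  0.61 -0.08] grip 0.0002 roterr deg(tool) [0.02 0.01 0.  ]
```

Request:
servo_tool --rot '[[0,0,0],[0,0,0]]' --translation '[[0,0,-0.06],[0,0,0]]' --jaw '[0,0]'

```text
t: 18.3
position: [0.5089, 0.1302, 0.0351]
orientation: [0.043, -0.706, 0.043, 0.706]
wrist_force: [-0.4, 0.0, -0.8]
grip_width: -0.0005
```

Request:
servo_tool --rot '[[0,0,0],[0,0,0]]' --translation '[[0,0,-0.05],[0,0,0]]' --jaw '[0,0]'

```text
t: 18.55
position: [0.5096, 0.1301, 0.0349]
orientation: [0.042, -0.705, 0.043, 0.706]
wrist_force: [-5.4, -0.0, 0.9]
grip_width: -0.0003
```

Request:
servo_tool --rot '[[0,0,0],[0,0,0]]' --translation '[[0,0,-0.05],[0,0,0]]' --jaw '[0,0]'

```text
t: 18.8
position: [0.51, 0.13, 0.0346]
orientation: [0.042, -0.705, 0.043, 0.707]
wrist_force: [-12.6, 2.5, 5.1]
grip_width: -0.0002
```

```bash
python3 -c "
from h import *
s,M=stat()
cv2.imwrite('pics/w12.png',capture('wrist'))"
```

```text
t 18.8 TCP gauge mm [-111.2    0.6   34.6] F [-12.64   2.48   5.13] grip -0.0002 roterr deg(tool) [ 0.06  0.19 -0.06]
```

View pics/w12.png

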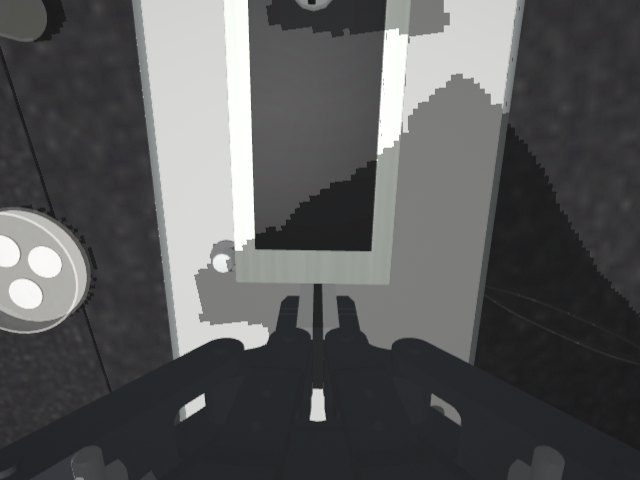

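Request:
servo_tool --rot '[[0,0,0],[0,0,0],[0,0,0],[0,0,0],[0,0,0],[0,0,0],[0,0,0]]' --translation '[[0,0,0.3],[0,0.4,0.8],[-0.9,0.8,0],[-0.9,0.8,0],[-0.9,0.3,0],[-0.6,0,0],[0,0,0]]' --jaw '[0,0,0,0,0,0,0]'

```text
t: 19.73
position: [0.4714, 0.0653, 0.1352]
orientation: [-0.043, 0.707, -0.043, -0.705]
wrist_force: [0.2, 0.1, -0.3]
grip_width: -0.0003
```

```bash
python3 -c "
from h import *
s,M=stat()
c=calibration('wrist');np.save('c13.npy',c,allow_pickle=True)
cv2.imwrite('pics/w13.png',capture('wrist'))
print(proj(c,g2w(g,[[.03,.03,.038],[.03,-.03,.038],[-.1,-.03,.038],[-.1,.03,.038],[.015,.034,.041],[-.09,.034,.041],[.034,0,.041]])))"
```

```text
t 19.73 TCP gauge mm [-141.7  -68.3  135.2] F [ 0.25  0.12 -0.3 ] grip -0.0003 roterr deg(tool) [-0.   -0.17  0.02]
[[129.12796517 -75.84766608]
 [243.80238125 -75.94715676]
 [254.93367475 173.70897674]
 [157.61641783 173.67839516]
 [122.71087989 -44.9273867 ]
 [147.08303763 157.63147741]
 [183.80352055 -88.00530631]]
```

View pics/w13.png

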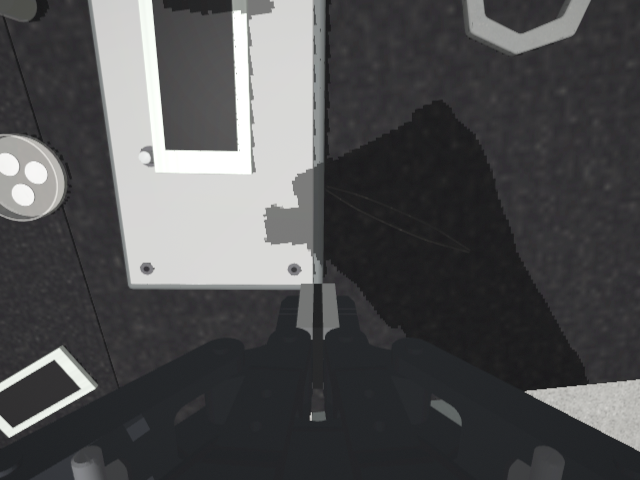

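```bash
python3 - <<'E'
from h import *
i=cv2.imread('pics/w13.png');c=np.load('c13.npy',allow_pickle=True).item()
cv2.imwrite('pics/w13c.png',cv2.resize(i[0:300,90:340],None,fx=2,fy=2,interpolation=cv2.INTER_CUBIC)[:600])
gr=cv2.cvtColor(i,cv2.COLOR_BGR2GRAY).astype(float)
cc,s=np.cos(g[2]),np.sin(g[2])
def G(uv,z):
    d=unproj(c,uv,z)[:,:2]-g[:2];return d@np.array([[cc,-s],[s,cc]])
def line(rows,fn,sign,z,name):
    P=[]
    for v in rows:
        a,b=fn(v);a=int(a);b=int(b)
        d=np.diff(gr[v,a:b])*sign;k=d.argmax();P.append((a+k+.5,v))
    q=G(np.array(P,float),z);f=np.polyfit(q[:,0],q[:,1],1)
    r=q[:,1]-np.polyval(f,q[:,0]);m=abs(r)<.0015;f=np.polyfit(q[m,0],q[m,1],1)
    print(name,'slope deg',np.degrees(f[0]).round(2),'y@-70',(np.polyval(f,-.07)*1e3).round(2),'n',m.sum(),len(m))
# coating inner edges (white->dark)
line(range(20,140),lambda v:(150,185),-1,.038,'coat left')
line(range(20,140),lambda v:(222,245),1,.038,'coat right')
line(range(100,260),lambda v:(85,128),1,.0,'base left z0')
line(range(100,270),lambda v:(85,138),1,.032,'base left z32')
E
```

```text
coat left slope deg -0.94 y@-70 23.54 n 120 120
coat right slope deg -0.95 y@-70 -20.24 n 120 120
base left z0 slope deg -1.02 y@-70 77.25 n 126 160
base left z32 slope deg -0.58 y@-70 60.28 n 161 170
```

View pics/w13c.png

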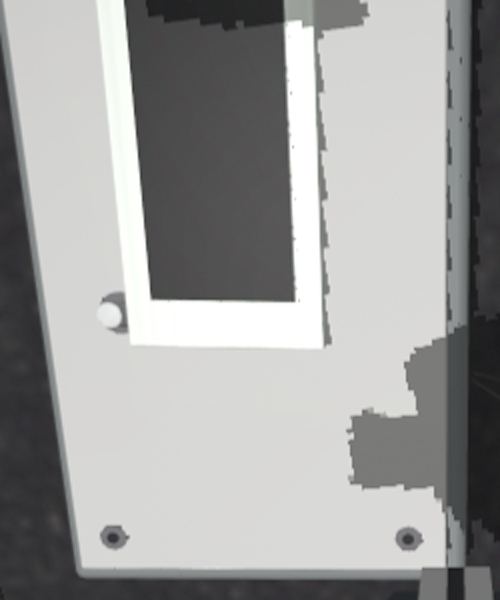

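Request:
servo_tool --rot '[[0,0,0],[0,0,0],[0,0,0],[0,0,0],[0,0,0],[0,0,0],[0,0,0],[0,0,0],[0,0,0],[0,0,0],[0,0,0]]' --translation '[[0,0,-0.8],[0,0,-0.9],[0,0,-0.9],[0.8,0,0],[0.9,0,0],[0.9,0,0],[0.74,0,0],[0,-0.4,0],[0,-0.3,0],[0,-0.2,0],[0,0,0]]' --jaw '[0,0,0,0,0,0,0,0,0,0,0]'

```text
t: 21.15
position: [0.5511, 0.0833, 0.0336]
orientation: [0.042, -0.706, 0.042, 0.706]
wrist_force: [0.2, -0.4, -0.3]
grip_width: 0.0005
```

Request:
servo_tool --rot '[[0,0,0],[0,0,0],[0,0,0],[0,0,0]]' --translation '[[0,-0.07,0],[0,-0.07,0],[0,-0.04,0],[0,0,0]]' --jaw '[0,0,0,0]'

```text
t: 21.65
position: [0.552, 0.0882, 0.0339]
orientation: [0.043, -0.706, 0.043, 0.706]
wrist_force: [-0.6, -1.0, -0.6]
grip_width: -0.0002
```

```bash
python3 -c "
from h import *
s,M=stat()"
```

```text
t 21.65 TCP gauge mm [-64.5 -35.8  33.9] F [-0.6  -0.97 -0.59] grip -0.0002 roterr deg(tool) [0.03 0.01 0.  ]
```

Request:
servo_tool --rot '[[0,0,0],[0,0,0]]' --translation '[[0,-0.04,0],[0,0,0]]' --jaw '[0,0]'

```text
t: 21.9
position: [0.5521, 0.0893, 0.0339]
orientation: [0.043, -0.706, 0.043, 0.706]
wrist_force: [-0.3, 1.0, -0.6]
grip_width: 0.0001
```

Request:
servo_tool --rot '[[0,0,0],[0,0,0]]' --translation '[[0,-0.04,0],[0,0,0]]' --jaw '[0,0]'

```text
t: 22.15
position: [0.5523, 0.0901, 0.0338]
orientation: [0.043, -0.706, 0.043, 0.706]
wrist_force: [0.1, -4.2, 0.2]
grip_width: 0.0
```

Request:
servo_tool --rot '[[0,0,0],[0,0,0]]' --translation '[[0,-0.03,0],[0,0,0]]' --jaw '[0,0]'

```text
t: 22.4
position: [0.5523, 0.0903, 0.0338]
orientation: [0.042, -0.706, 0.043, 0.706]
wrist_force: [-0.3, -7.7, 2.7]
grip_width: -0.0
```

```bash
python3 -c "
from h import *
s,M=stat()"
```

```text
t 22.4 TCP gauge mm [-64.4 -33.7  33.8] F [-0.32 -7.7   2.73] grip -0.0 roterr deg(tool) [-0.02  0.03 -0.08]
```

Request:
servo_tool --rot '[[0,0,0],[0,0,0],[0,0,0],[0,0,0],[0,0,0],[0,0,0],[0,0,0],[0,0,0],[0,0,0],[0,0,0]]' --translation '[[0,0.3,0],[0,0.85,0],[-0.8,0,0],[-0.9,0,0],[-0.9,0,0],[-0.75,0,0],[0,0,0.9],[0,0,0.9],[0,0,0.8],[0,0,0]]' --jaw '[0,0,0,0,0,0,0,0,0,0]'

```text
t: 23.65
position: [0.4697, 0.0667, 0.1346]
orientation: [0.042, -0.706, 0.042, 0.706]
wrist_force: [0.4, -0.1, 0.2]
grip_width: -0.0002
```

```bash
cat > chk.py <<'E'
from h import *
def G(c,uv,z):
    cc,s=np.cos(g[2]),np.sin(g[2])
    d=unproj(c,uv,z)[:,:2]-g[:2];return d@np.array([[cc,-s],[s,cc]])
def go(i,c):
    gr=cv2.cvtColor(i,cv2.COLOR_BGR2GRAY).astype(float)
    def line(rows,a,b,sign,z,name):
        P=[]
        for v in rows:
            d=np.diff(gr[v,a:b])*sign;P.append((a+d.argmax()+.5,v))
        q=G(c,np.array(P,float),z);f=np.polyfit(q[:,0],q[:,1],1)
        m=abs(q[:,1]-np.polyval(f,q[:,0]))<.0015;f=np.polyfit(q[m,0],q[m,1],1)
        print(name,'slope deg',np.degrees(f[0]).round(2),'y@-70',(np.polyval(f,-.07)*1e3).round(2),'n',m.sum(),len(m))
    line(range(20,140),150,185,-1,.038,'coat left')
    line(range(20,140),222,245,1,.038,'coat right')
    def hl(cols,a,b,sign,z,name):
        P=[]
        for u in cols:
            d=np.diff(gr[a:b,u])*sign;P.append((u,a+d.argmax()+.5))
        q=G(c,np.array(P,float),z);f=np.polyfit(q[:,1],q[:,0],1)
        print(name,'slope deg',-np.degrees(f[0]).round(2),'x@0',(f[1]*1e3).round(2))
    hl(range(172,232),140,160,1,.038,'coat near')
    hl(range(172,240),165,183,-1,.038,'plate near')
    hl(range(150,290),270,298,-1,.032,'base near')
E
python3 - <<'E'
from chk import *
s,M=stat()
c=calibration('wrist');i=capture('wrist');cv2.imwrite('pics/w14.png',i);go(i,c)
print('before');go(cv2.imread('pics/w13.png'),np.load('c13.npy',allow_pickle=True).item())
E
```

```text
t 23.65 TCP gauge mm [-143.5  -67.1  134.6] F [ 0.43 -0.07  0.21] grip -0.0002 roterr deg(tool) [ 0.08  0.   -0.01]
coat left slope deg -0.32 y@-70 23.97 n 120 120
coat right slope deg -0.32 y@-70 -19.8 n 120 120
coat near slope deg -0.92 x@0 -85.68
plate near slope deg 0.09 x@0 -99.54
base near slope deg -0.93 x@0 -177.94
before
coat left slope deg -0.94 y@-70 23.54 n 120 120
coat right slope deg -0.95 y@-70 -20.24 n 120 120
coat near slope deg -1.2 x@0 -85.63
plate near slope deg -1.06 x@0 -99.67
base near slope deg -1.42 x@0 -178.12
```

View pics/w14.png

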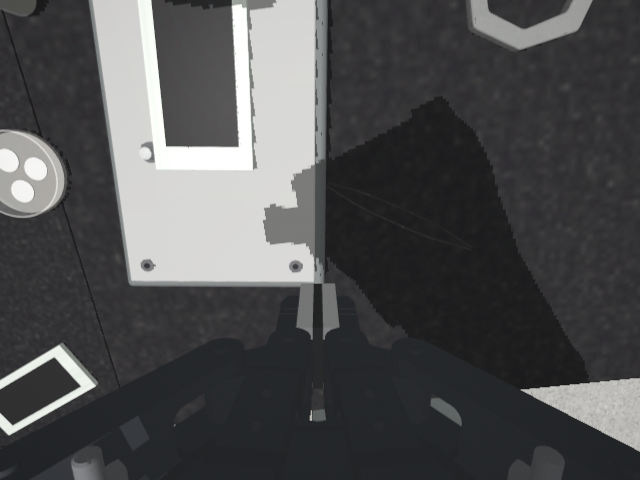

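```bash
python3 - <<'E'
import cv2,numpy as np
# image-space comparison independent of calibration: line angles of coat left/right & base left
for f in ('w13','w14'):
    gr=cv2.cvtColor(cv2.imread(f'pics/{f}.png'),cv2.COLOR_BGR2GRAY).astype(float)
    for n,rows,a,b,s in(('cl',range(20,135),150,185,-1),('cr',range(20,135),222,245,1),('bl',range(20,260),90,140,1),('br',range(20,140),305,325,-1)):
        P=[]
        for v in rows:
            d=np.diff(gr[v,a:b])*s;k=d.argmax();P.append(a+k+.5)
        r=np.array(rows);p=np.polyfit(r,P,1)
        m=abs(np.array(P)-np.polyval(p,r))<1.5;p=np.polyfit(r[m],np.array(P)[m],1)
        print(f,n,np.degrees(np.arctan(p[0])).round(2),np.polyval(p,80).round(2),m.sum())
E
```

```text
w13 cl 5.2 158.77 115
w13 cr 2.3 234.54 115
w13 bl 8.01 98.79 92
w13 br -0.32 312.67 117
w14 cl 5.79 159.01 115
w14 cr 2.81 235.06 115
w14 bl 7.96 99.75 64
w14 br -0.35 314.73 114
```

Request:
servo_tool --rot '[[0,0,0],[0,0,0],[0,0,0],[0,0,0],[0,0,0],[0,0,0],[0,0,0],[0,0,0],[0,0,0],[0,0,0],[0,0,0],[0,0,0]]' --translation '[[-0.9,0.2,0],[-0.9,0.2,0],[-0.9,0.2,0],[-0.9,0.2,0],[-0.9,0,0],[-0.9,0,0],[-0.1,0,-0.8],[0,0,-0.9],[0,0,-0.9],[0,0,-0.9],[0,0,-0.9],[0,0,-0.9]]' --jaw '[0,0,0,0,0,0,0,0,0,0,0,0]'

```text
t: 25.2
position: [0.6273, 0.0232, 0.2991]
orientation: [-0.043, 0.706, -0.043, -0.706]
wrist_force: [-0.4, -0.2, 1.0]
grip_width: -0.0002
```

Request:
servo_tool --rot '[[0,0,0],[0,0,0],[0,0,0],[0,0,0]]' --translation '[[0,0,-0.9],[0,0,-0.8],[0,0,-0.4],[0,0,0]]' --jaw '[0,0,0,0]'

```text
t: 25.7
position: [0.6886, 0.016, 0.2988]
orientation: [0.043, -0.706, 0.042, 0.706]
wrist_force: [-0.2, 0.5, -0.0]
grip_width: 0.0004
```

```bash
python3 - <<'E'
from h import *
s,M=stat();plan([74,-38,300],s,M)
c=calibration('wrist');i=capture('wrist');cv2.imwrite('pics/w15.png',i)
print(proj(c,g2w(g,[ballg(1.2)])))
cv2.imwrite('pics/t15.png',cv2.resize(capture('top')[140:310,210:410],None,fx=3.5,fy=3.5,interpolation=cv2.INTER_CUBIC))
E
```

```text
t 25.7 TCP gauge mm [ 79.9 -91.1 298.8] F [-0.21  0.54 -0.03] grip 0.0004 roterr deg(tool) [0.02 0.04 0.02]
to [74, -38, 300] now [-0.04 -1.77  0.2 ] after turn [-0.04 -1.77  0.2 ]
[[221.98459561 345.11604949]]
```

View pics/w15.png

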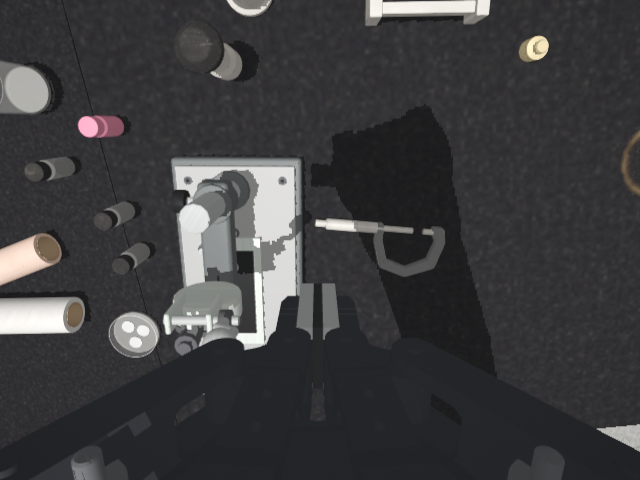

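View pics/t15.png

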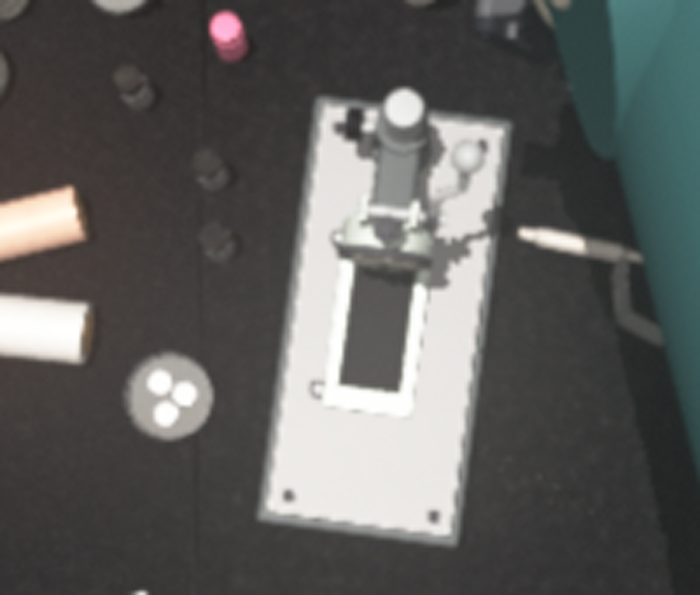

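Request:
servo_tool --rot '[[0,0,0],[0,0,0],[0,0,0],[0,0,0],[0,0,0],[0,0,0]]' --translation '[[0,-0.6,0],[0,-0.7,0],[0,-0.47,0],[0.8,0,0],[1.0,0,0],[0,0,0]]' --jaw '[0,0,0,0,0,0]'

```text
t: 26.55
position: [0.6937, 0.0694, 0.2434]
orientation: [0.042, -0.705, 0.042, 0.707]
wrist_force: [-0.2, -0.7, 0.3]
grip_width: -0.0002
```

```bash
python3 - <<'E'
from h import *
s,M=stat()
cv2.imwrite('pics/s16.png',cv2.resize(capture('scene')[130:330,220:420],None,fx=2.9,fy=2.9,interpolation=cv2.INTER_CUBIC))
E
```

```text
t 26.55 TCP gauge mm [ 78.5 -37.4 243.4] F [-0.16 -0.75  0.27] grip -0.0002 roterr deg(tool) [ 0.08  0.21 -0.04]
```

View pics/s16.png

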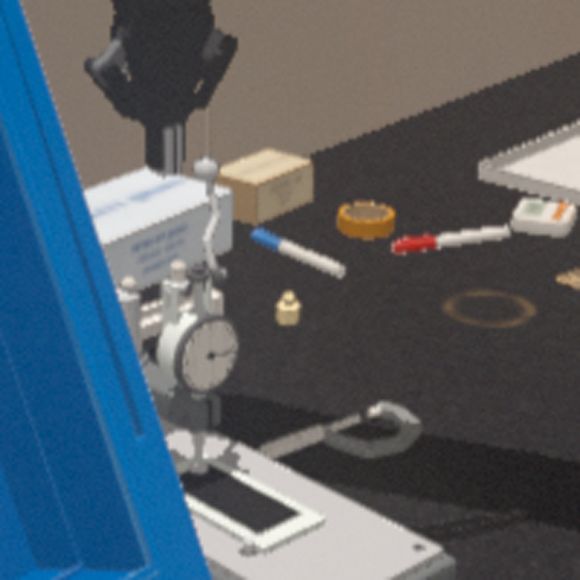

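Request:
servo_tool --rot '[[0,0,0],[0,0,0],[0,0,0],[0,0,0],[0,0,0],[0,0,0],[0,0,0],[0,0,0],[0,0,0],[0,0,0]]' --translation '[[-0.37,0.03,0],[0,0,0.3],[0,0,0.3],[-0.02,0,0.12],[-0.02,0,0.12],[-0.02,0,0.12],[-0.02,0,0.12],[-0.02,0,0.12],[-0.02,0,0.12],[0,0,0]]' --jaw '[0,0,0,0,0,0,0,0,0,0]'

```text
t: 27.85
position: [0.655, 0.0727, 0.2601]
orientation: [0.043, -0.706, 0.042, 0.706]
wrist_force: [2.0, -0.3, 1.9]
grip_width: -0.0004
```

```bash
python3 - <<'E'
from h import *
s,M=stat()
cv2.imwrite('pics/s17.png',cv2.resize(capture('scene')[130:330,220:420],None,fx=2.9,fy=2.9,interpolation=cv2.INTER_CUBIC))
E
```

```text
t 27.85 TCP gauge mm [ 39.7 -38.7 260.1] F [ 2.03 -0.27  1.88] grip -0.0004 roterr deg(tool) [0.04 0.02 0.  ]
```

View pics/s17.png

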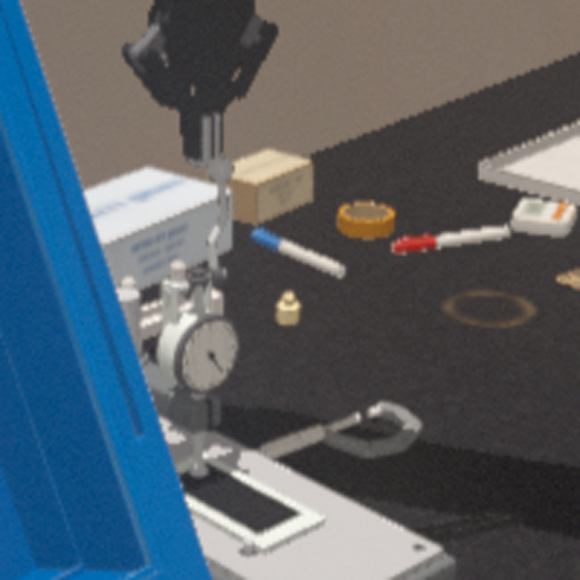

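Request:
servo_tool --rot '[[0,0,0],[0,0,0],[0,0,0],[0,0,0],[0,0,0],[0,0,0],[0,0,0],[0,0,0],[0,0,0],[0,0,0],[0,0,0]]' --translation '[[0.03,0,0.13],[0.03,0,0.13],[0.03,0,0.13],[0.03,0,0.13],[0.03,0,0.13],[0.03,0,0.13],[0.05,0,0.12],[0.05,0,0.12],[0.05,0,0.12],[0.06,0,0.12],[0.06,0,0.12]]' --jaw '[0,0,0,0,0,0,0,0,0,0,0]'

```text
t: 29.28
position: [0.6139, 0.0777, 0.2464]
orientation: [0.043, -0.706, 0.043, 0.706]
wrist_force: [2.2, 0.1, 1.5]
grip_width: 0.0
```

```bash
python3 - <<'E'
from h import *
s,M=stat()
cv2.imwrite('pics/s18.png',cv2.resize(capture('scene')[130:330,220:420],None,fx=2.9,fy=2.9,interpolation=cv2.INTER_CUBIC))
E
```

```text
t 29.27 TCP gauge mm [ -1.7 -38.8 246.4] F [2.22 0.1  1.51] grip 0.0 roterr deg(tool) [0.03 0.01 0.  ]
```

View pics/s18.png

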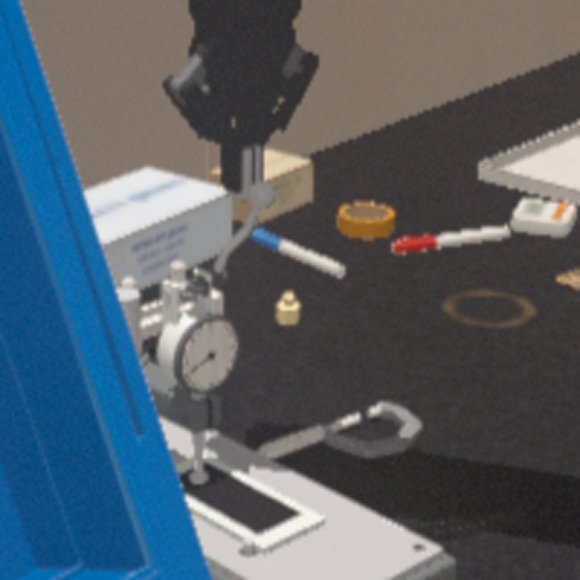

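Request:
servo_tool --rot '[[0,0,0],[0,0,0],[0,0,0],[0,0,0],[0,0,0],[0,0,0]]' --translation '[[0.05,0,0.12],[0.06,0,0.12],[0.07,0,0.12],[0.08,0,0.12],[0.08,0,0.11],[0.08,0,0.08]]' --jaw '[0,0,0,0,0,0]'

```text
t: 30.08
position: [0.594, 0.08, 0.2338]
orientation: [0.043, -0.706, 0.043, 0.706]
wrist_force: [1.1, 0.4, 0.8]
grip_width: 0.0005
```

Request:
servo_tool --rot '[[0,0,0],[0,0,0],[0,0,0]]' --translation '[[0.04,0,0.06],[0.02,0,0.04],[0,0,0]]' --jaw '[0,0,0]'

```text
t: 30.45
position: [0.5913, 0.0803, 0.232]
orientation: [-0.043, 0.706, -0.043, -0.706]
wrist_force: [4.0, 0.6, -2.4]
grip_width: 0.0003
```

```bash
python3 - <<'E'
from h import *
s,M=stat()
cv2.imwrite('pics/s19.png',cv2.resize(capture('scene')[130:330,220:420],None,fx=2.9,fy=2.9,interpolation=cv2.INTER_CUBIC))
E
```

```text
t 30.45 TCP gauge mm [-24.4 -38.9 232. ] F [ 3.98  0.63 -2.42] grip 0.0003 roterr deg(tool) [ 0.02 -0.01  0.01]
```

View pics/s19.png

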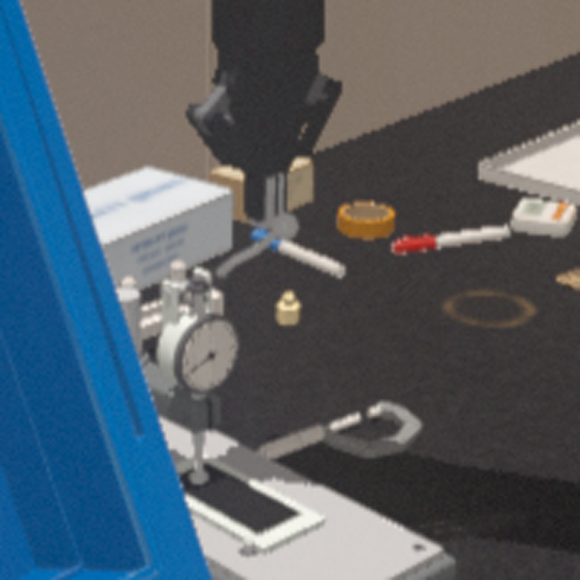

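Near the front stop; press a little more to confirm by force.

Request:
servo_tool --rot '[[0,0,0],[0,0,0]]' --translation '[[0,0,0.05],[0,0,0]]' --jaw '[0,0]'

```text
t: 30.75
position: [0.5899, 0.0803, 0.2321]
orientation: [-0.043, 0.706, -0.043, -0.706]
wrist_force: [4.8, -1.1, -4.5]
grip_width: -0.0001
```

Request:
servo_tool --rot '[[0,0,0],[0,0,0]]' --translation '[[0,0,0.04],[0,0,0]]' --jaw '[0,0]'

```text
t: 31.0
position: [0.589, 0.0803, 0.2322]
orientation: [-0.043, 0.706, -0.043, -0.705]
wrist_force: [8.1, -1.1, -4.5]
grip_width: -0.0003
```

```bash
python3 - <<'E'
from h import *
s,M=stat()
E
```

```text
t 31.0 TCP gauge mm [-26.7 -39.2 232.2] F [ 8.09 -1.15 -4.48] grip -0.0003 roterr deg(tool) [ 0.   -0.05 -0.01]
```

Request:
servo_tool --rot '[[0,0,0],[0,0,0],[0,0,0],[0,0,0],[0,0,0]]' --translation '[[0,0,-0.3],[-0.2,0,-0.2],[-0.7,0,0],[-0.7,0,0],[0,0,0]]' --jaw '[0,0,0,0,0]'

```text
t: 31.62
position: [0.6042, 0.0792, 0.2819]
orientation: [-0.043, 0.707, -0.042, -0.705]
wrist_force: [-0.7, -0.0, -0.3]
grip_width: 0.0
```

```bash
python3 - <<'E'
from h import *
s,M=stat()
i=capture('scene');cv2.imwrite('pics/s20.png',i)
cv2.imwrite('pics/s20c.png',cv2.resize(i[180:300,260:380],None,fx=4.8,fy=4.8,interpolation=cv2.INTER_CUBIC))
j=cv2.imread('pics/scene0.png')
cv2.imwrite('pics/s0c.png',cv2.resize(j[180:300,260:380],None,fx=4.8,fy=4.8,interpolation=cv2.INTER_CUBIC))
E
```

```text
t 31.62 TCP gauge mm [-11.5 -38.5 281.9] F [-0.72 -0.02 -0.34] grip 0.0 roterr deg(tool) [ 0.03 -0.12  0.04]
```

View pics/s20c.png

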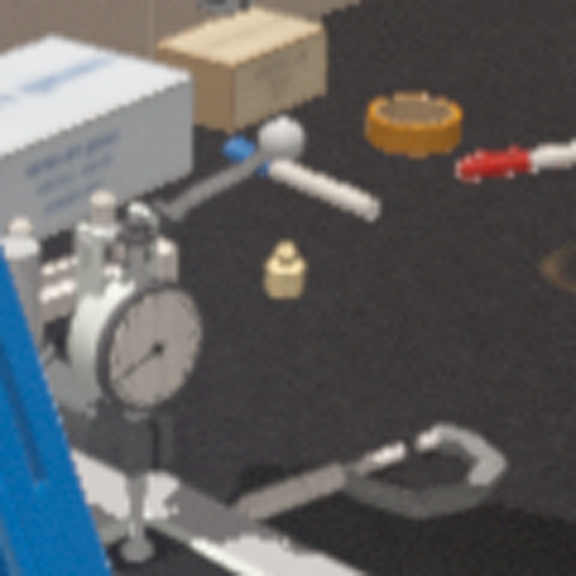

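View pics/s0c.png

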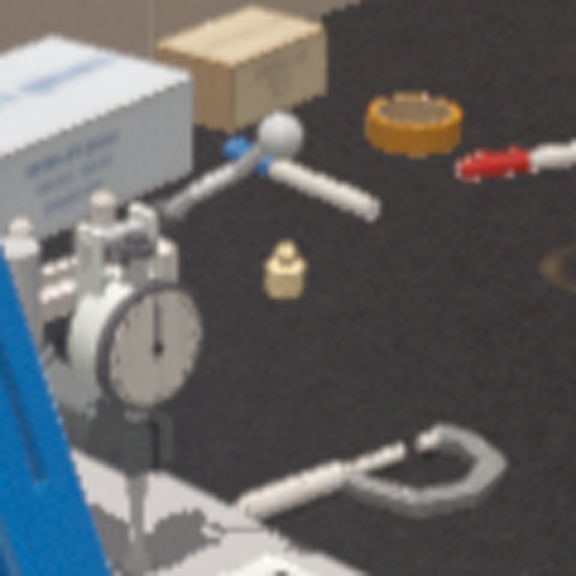

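Request:
servo_tool --rot '[[0,0,0],[0,0,0],[0,0,0],[0,0,0],[0,0,0],[0,0,0]]' --translation '[[0,0,0.6],[0,0,0.9],[0,0,0.9],[0,0,0.9],[0,0,0.9],[0,0,0]]' --jaw '[0,0,0,0,0,0]'

```text
t: 32.42
position: [0.4771, 0.0942, 0.28]
orientation: [0.042, -0.706, 0.042, 0.706]
wrist_force: [0.3, -0.6, 0.9]
grip_width: 0.0006
```

```bash
python3 - <<'E'
from h import *
s,M=stat()
c=calibration('wrist');cv2.imwrite('pics/w21.png',capture('wrist'))
print(proj(c,g2w(g,[ballg(0),ballg(.1)])))
E
```

```text
t 32.42 TCP gauge mm [-139.5  -38.9  280. ] F [ 0.28 -0.57  0.93] grip 0.0006 roterr deg(tool) [ 0.08  0.03 -0.04]
[[319.31331496  69.88230454]
 [319.39469446  55.50877768]]
```

View pics/w21.png

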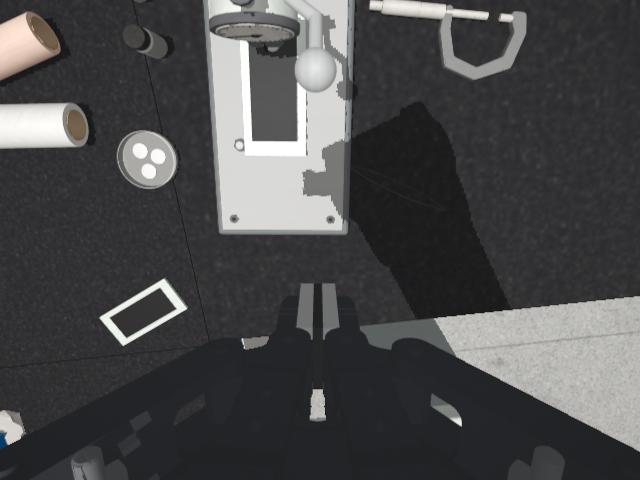

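```bash
python3 - <<'E'
from h import *
cv2.imwrite('pics/t22.png',cv2.resize(capture('top')[140:310,210:410],None,fx=3.5,fy=3.5,interpolation=cv2.INTER_CUBIC))
E
```

```text
(no output)
```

View pics/t22.png

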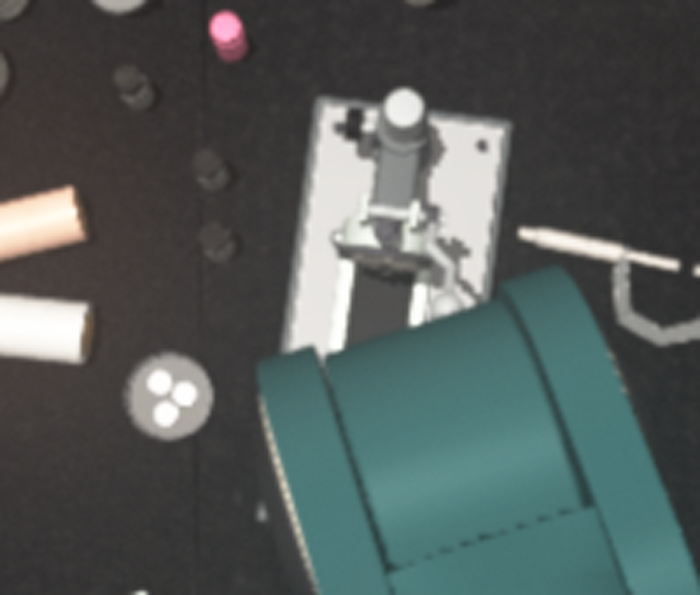

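The vials at (212,170) and (218,242) stand where they were, the lever is forward and the robot is clear of everything.

```bash
python3 -c "
from rig import *
print(finish_job())"
```

```text
the job is handed in; nothing more can be done
None
```

The gauge check is done and handed in at about 32.5 s of the 69 s allowed. The plate is home on the table, the lever is fully forward and the foot is on the coating.

**What I did:**
1. Pushed the lever ball from in front back to its rear stop, where the force rose to 28 N.
2. Slid the plate rearward, then left onto the side pins (about 11 N), then onto the end pin (about 13 N).
3. Checked the plate and found it about 0.4° out of line with the base. A second push to the left (about 8 N) corrected that.
4. Pushed the ball slowly from behind down to the front stop.

**Last checks:**
- **Lever:** in the wrist picture the ball is at (316, 70). The position computed for lever value 0 is (319, 70), so it is at the front stop. As I pressed the ball against the stop, the tool force was 8 N and partly downward. That was ambiguous, so I backed off and settled it from the pictures.
- **Plate alignment:** after the second side push, its edges were parallel to the base to within about 0.05°, and the near end was at about x = -99.5 mm (home is -100).
- **Plate contact:** I did not press the end pin again after that side push. The near end had not moved measurably. The far side pin was hidden from the cameras, so contact there rests on the force and the alignment.
- **Foot:** the scene picture shows it on the dark coating.
- **Vials:** both are standing where they started.
- **Gauge position:** my estimate of it disagreed with the wrist camera by 1 to 2 mm sideways. I therefore relied on contact forces for the seating.

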